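Vent the drying cabinet: move its perforated stay to the third hole

TASK

The small glass-fronted drying cabinet with the spring-shut door is closed, its perforated stay resting on the stop pin by the first hole (the hole nearest the door). Open the vent two holes wider: take the stay by its ball knob under the tin shelf, lift it clear of the pin, draw the door open with it and drop the third hole over the pin so that the stay lies fully down, then let go. Do not disturb the tins on the shelf or the clay specimens inside.

Things in the scene. Friction and masses are not known exactly. Their poses are not given: they have to be found in the camera images.
- drying_cabinet: White sheet-metal cabinet fixed on the bench, 150 mm deep, 220 mm wide, flat case top 125 mm above the bench, glazed aluminium-framed door in front. Origin: centre of its underside, on the bench; x points from the door to the back, y to the left seen from the front, z up.
- shelf_edge (a point): Middle of the lower front edge of the aluminium tin shelf that hangs over the stay, 288 mm above the bench. The shelf runs 105 mm back from here and the full 220 mm across, carried by posts with braces in its back corners. A hand pointing straight down cannot reach the knob under it; one leaning out to the front by 30 to 40 degrees can.
- door_hinge (a point): Upright hinge axis of the door, at the right front edge of the cabinet seen from the front, at the height of the case top (125 mm). In the cabinet's frame at x -86, y -106 mm.
- vent_door (a joint): Angle of the door in rad: 0 shut, growing as its left edge swings out toward the robot (counter-clockwise from above); range 0 to 1.2. A spring hinge pulls it shut (0.1 N m when shut, 0.23 N m at 0.5 rad), so let go off the pin it closes. Door 212 mm wide, 105 mm high, 16 mm thick; about 0.50 rad with the third hole on the pin.
- stay_pivot (a point): Point where the stay is hung on the door's top rail, 80 mm from the hinge axis, at the underside of the level stay (131 mm above the bench). The stay swings there freely sideways on an upright pivot and tips up and down in a fork; it cannot leave the door.
- stay (a joint): Tip angle of the stay in its fork, rad: 0 level (fully down), growing as the free end is lifted; range -0.03 to 0.6. It falls by its own weight (0.16 kg). Resting on top of the pin instead of over it, it reads about 0.10 to 0.15; over the pin, the pull of the door spring may leave it hanging partway, so press it home.
- stay_knob (a point): Centre of the black ball knob (19 mm diameter, on an 8 mm neck) on the stay's upper side: 70 mm along the stay from the pivot and 27 mm above the stay's underside. A ball can turn in a grip. Its centre stands 33 mm above the case top when the stay lies level. This point's x axis runs along the stay from pivot to free end.
- stay_hole_1 (a point): First hole of the stay (flat steel bar 22 mm wide, 5 mm thick), at its underside, 98 mm from the pivot; over the pin at the start. Four round 10.5 mm holes lie in a row, at 98, 116, 134 and 152 mm from the pivot; the rounded end is 20 mm past the last.
- stay_hole_3 (a point): Third hole of the stay, at the underside, 134 mm from the pivot: the one that must come over the pin.
- stop_pin (a point): Foot of the upright stop pin fixed on the case top, at the upper face of its plate (131 mm above the bench), where the underside of the seated stay lies. The steel pin is 8 mm in diameter and stands 14 mm above this point, its end chamfered to 5 mm: a hole must rise more than 14 mm to clear it.
- tin_large: Aluminium moisture tin, 64 mm diameter, 39 mm high, loose on the shelf. Origin: centre of its underside. Leave it alone.
- tin_small: Aluminium moisture tin, 57 mm diameter, 35 mm high, loose on the shelf. Origin: centre of its underside. Leave it alone.
- specimen_short: Brown clay cylinder, 38 mm diameter, 51 mm high, standing loose inside the cabinet. Origin: centre of its underside. Leave it alone.
- specimen_tall: Brown clay cylinder, 38 mm diameter, 77 mm high, standing loose inside the cabinet. Origin: centre of its underside. Leave it alone.

How it is judged:
By the outcome, as a careful person would: the job done as asked, in the order asked, and still so for the second after the job is handed in, with the robot touching nothing.
It also fails if it takes over 38 s, if anything falls off the work surface, if the arm or the gripper's body presses on something with over 40 N, if the wrist force passes 120 N, or if a joint passes its speed limit or range.

ROBOT

A 6-joint arm with a two-finger parallel gripper is mounted at the origin on a cart in front of the work surface, level with it; the furniture and walls round the work are solid. World frame = base frame: x ahead of the robot, y to its left, z up, the work surface at z = 0. Lengths are in mm, angles in rad, forces in N, time in s.
With the tool pointing down it reaches from about 350 to 975 mm from the base axis. Payload 7.1 kg.
Tool frame: the origin (TCP) lies at the very end of the fingers, on their centre line; the grasp point (between the pads) lies 19 mm behind it; y points along the fingers, z is the direction in which the jaws open and shut, and the axes are right-handed (so a half turn about y gives the same grasp; the last joint's range is limited). The gripper opens to 88 mm and grips with 3 to 60 N. Pads are 20 mm wide; open, the fingers measure 115 mm over their backs; the gripper's body (75 mm by 178 mm) begins 61 mm behind the grasp point.
Start: joints at [-1.195, 0.423, 1.63, -0, 1.089, -0.019], TCP at [240.405, -576.897, 222.675] pointing down, gripper open.
Joint ranges: [-3, 3], [-0.9, 2.11], [0.09, 2.58], [-1.31, 4.45], [0.11, 2.69], [-2.54, 2.54]. Speed limits (rad/s): [2.39, 2.39, 3.01, 3.14, 3.14, 3.14].

INTERFACE

Orientations are given as a rotation vector (axis times angle).
In Python, from workcell import ctrl gives the robot as it stands.
- The arm moves only by the shell command python3 -m jog 'ROWS'. ROWS is JSON, a list of rows, each a list of 3 entries, a list of its own where there are three numbers: the opening, from 0 (shut) to 1 (fully open), then the shift along the tool's x, y, z in cm, then the turn, a rotation vector about the tool's x, y, z in rad. In form: [[claw, [dx, dy, dz], [wx, wy, wz]], ...]. A call has 1 to 8 rows; each row is the pose to reach, as a shift and turn from the pose commanded when the call began, along the tool's axes at that moment; what a row does not reach only later rows make up. A row lasts 1/10 s, in which the tool goes at most 50 mm and 8.59 degrees, less where a joint would pass 70% of its speed; a pose out of reach is approached as far as the arm can. A call with a gripper value outside its range is refused whole. The fingers move at their own pace and stop on an object; the grip force is fixed at half the most. Time passes only in rows, so rows that repeat a pose let the fingers close. It gives the time, the measured TCP pose, the force and the opening at its end, in the units of the state.
- ctrl.get_obs(): the state, without advancing time (a new reading comes with each control period).
- ctrl.get_image(name): name is "side" or "top" or "wrist"; returns a dict with "color" (400x640x3 uint8, red, green, blue), "z_map" (400x640 float32, mm along the optical axis (not along the pixel's ray), 0 where there is no reading), "fx", "fy", "cx", "cy" (pixels), "dist_coeffs" ([k1, k2, p1, p2, k3] as OpenCV has them; the pictures are not rectified), "pose" (4x4, takes a point from camera to world coordinates). Camera axes: x right, y down, z forward; pixel columns grow to the right and rows downward; lengths in mm; the calibration is good to about 2 mm. A picture is of the moment at which its call begins.
- ctrl.close_job(): hands the job in, once; it reports no verdict.
The state is a dict: "t": time; "qpos": joint angles; "qvel": joint speeds; "joint_torque": joint torques, N m; "ee_pos": TCP position; "orientation": TCP orientation; "ft_force": force on the tool from outside, world axes, zero at the start; "moment": the same for the moment, N m; "width": finger opening in mm.
Only numpy, scipy, OpenCV 4.12 (cv2) and the standard library are available. Lean on these libraries where they do the work, as an engineer would, in place of code of your own. Each camera call takes 0.05 s, during which the arm holds its last target.

## Working session

There is one attempt and no reset: what is moved stays moved. The work goes in short steps, Python scripts to look and compute and a shell command to move; the robot and the scene stay as the last step left them, time stands still between calls to the robot, and variables do not carry over. Pictures are saved under pics/ and viewed, and the job is handed in when it is done.

```bash
ls; mkdir -p pics; python3 - <<'E'
from workcell import ctrl
import cv2,numpy as np
np.set_printoptions(precision=3,suppress=True)
o=ctrl.get_obs()
for k,v in o.items(): print(k,v)
for n in ["side","top","wrist"]:
    im=ctrl.get_image(n); cv2.imwrite(f"pics/{n}0.png",im["color"][:,:,::-1])
    np.savez(f"pics/{n}0.npz",**im)
    print(n,im["fx"],im["fy"],im["cx"],im["cy"],im["dist_coeffs"]);print(im["pose"])
E
```

```text
pics
t 0.0
qpos [-1.195  0.424  1.631 -0.     1.089 -0.019]
qvel [-0.002  0.001  0.    -0.001 -0.    -0.003]
joint_torque [  0.001 -54.462 -27.366   0.064   0.023  -0.   ]
ee_pos [ 240.203 -576.408  221.899]
orientation [-0.401  2.006 -2.003]
ft_force [ 0.237 -0.704  0.194]
moment [-0.024  0.007 -0.012]
width 87.4490722681522
side 406.3111315801434 406.3111315801434 317.61576686989054 192.9149469143622 [0.02 0.   0.   0.   0.  ]
[[ -0.884  -0.303   0.356 201.598]
 [ -0.467   0.535  -0.704 304.842]
 [  0.023  -0.789  -0.614 708.67 ]
 [  0.      0.      0.      1.   ]]
top 408.6071675020263 408.6071675020263 316.1228786603092 199.1589297206315 [0.027 0.    0.    0.    0.   ]
[[   0.124   -0.945    0.302  228.306]
 [  -0.992   -0.119    0.036 -318.496]
 [   0.002   -0.304   -0.953  994.793]
 [   0.       0.       0.       1.   ]]
wrist 310.9305145612244 310.9305145612244 320.39153215418065 199.22389778775437 [-0.01  0.    0.    0.    0.  ]
[[   0.384   -0.881   -0.277  316.346]
 [  -0.923   -0.367   -0.114 -544.318]
 [  -0.001    0.3     -0.954  383.986]
 [   0.       0.       0.       1.   ]]
```

View pics/side0.png

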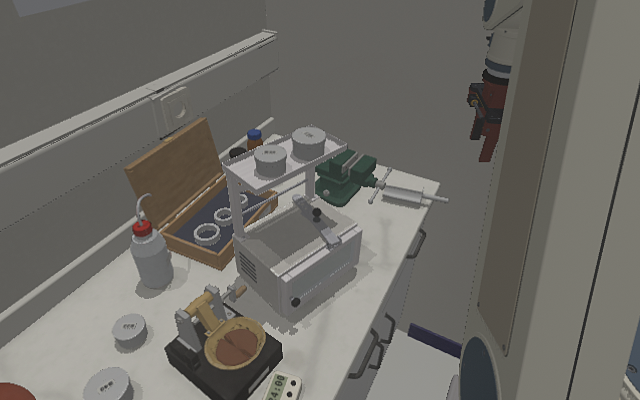

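View pics/top0.png

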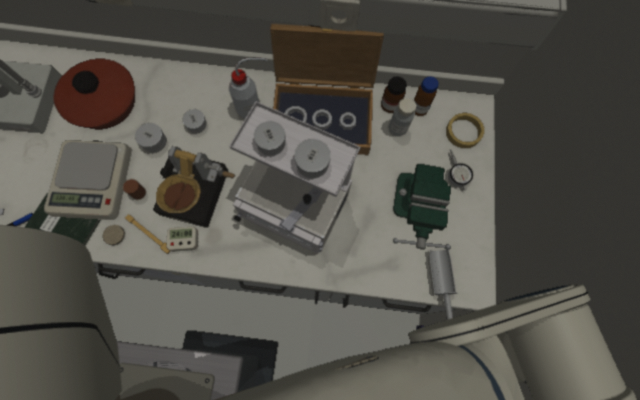

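View pics/wrist0.png

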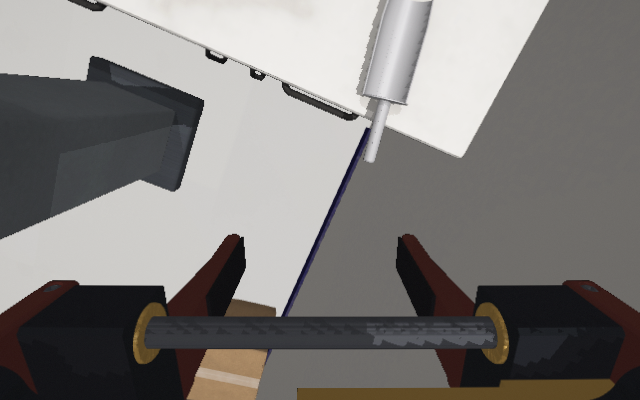

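```bash
python3 - <<'E'
import cv2
a=cv2.imread("pics/side0.png")[120:320,215:375]; cv2.imwrite("pics/side0z.png",cv2.resize(a,None,fx=3,fy=3,interpolation=cv2.INTER_CUBIC))
a=cv2.imread("pics/top0.png")[95:255,220:370]; cv2.imwrite("pics/top0z.png",cv2.resize(a,None,fx=3.7,fy=3.7,interpolation=cv2.INTER_CUBIC))
E
```

```text
(no output)
```

View pics/side0z.png

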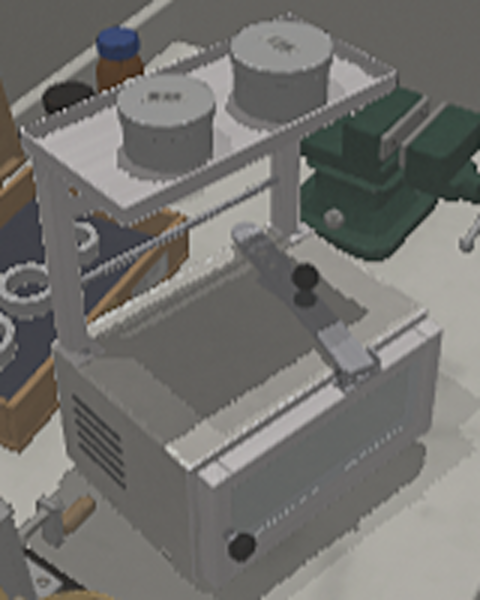

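View pics/top0z.png

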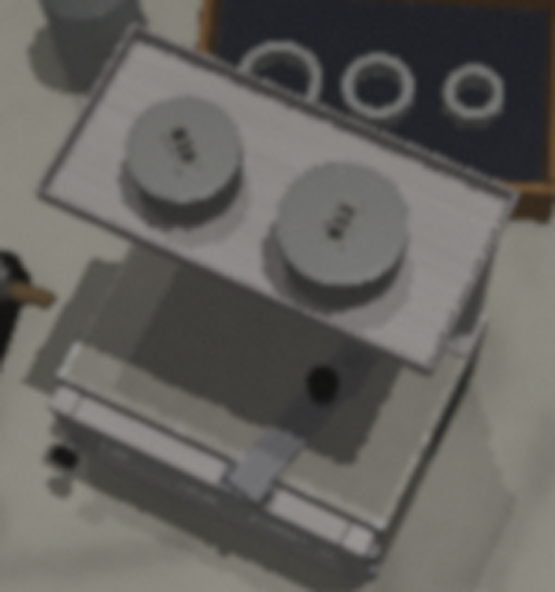

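```bash
cat > h.py <<'E'
import numpy as np,cv2
np.set_printoptions(precision=2,suppress=True)
def load(n): return dict(np.load(f"pics/{n}.npz"))
def ray(im,px):
    K=np.array([[im["fx"],0,im["cx"]],[0,im["fy"],im["cy"]],[0,0,1]],float)
    u=cv2.undistortPoints(np.array([[px]],float),K,np.array(im["dist_coeffs"],float))[0,0]
    R=im["pose"][:3,:3];d=R@np.array([u[0],u[1],1]);return im["pose"][:3,3],d
def onz(im,px,z):
    o,d=ray(im,px);return o+d*(z-o[2])/d[2]
def tri(a,pa,b,pb):
    o1,d1=ray(a,pa);o2,d2=ray(b,pb)
    A=np.c_[d1,-d2];s=np.linalg.lstsq(A,o2-o1,rcond=None)[0]
    p,q=o1+d1*s[0],o2+d2*s[1];return (p+q)/2,np.linalg.norm(p-q)
def dep(im,px):
    o,d=ray(im,px);z=im["z_map"][int(round(px[1])),int(round(px[0]))];return o+d*z
def proj(im,P):
    K=np.array([[im["fx"],0,im["cx"]],[0,im["fy"],im["cy"]],[0,0,1]],float)
    R=im["pose"][:3,:3].T;t=-R@im["pose"][:3,3]
    return cv2.projectPoints(np.array(P,float).reshape(-1,3),cv2.Rodrigues(R)[0],t,K,np.array(im["dist_coeffs"],float))[0][:,0]
def blob(im,c,r,thr):
    g=im["color"].max(2); x,y=map(int,c); m=np.zeros(g.shape,np.uint8); m[y-r:y+r+1,x-r:x+r+1]=(g[y-r:y+r+1,x-r:x+r+1]<thr)
    n,l,s,ce=cv2.connectedComponentsWithStats(m); i=1+np.argmax(s[1:,4]); return ce[i],s[i]
E
python3 - <<'E'
from h import *
S,T=load("side0"),load("top0")
bs=blob(S,(317,212),8,45);bt=blob(T,(307,199),8,45);print(bs,bt)
print("knob",tri(S,bs[0],T,bt[0]),onz(S,bs[0],158),onz(T,bt[0],158),dep(S,bs[0]),dep(T,bt[0]))
sz=lambda x,y:(x/3+215-.33,y/3+120-.33); tz=lambda x,y:(x/3.7+220-.36,y/3.7+95-.36)
for n,a,b in [("shL",(127,208),(40,192)),("shR",(397,77),(432,372)),]:
    print(n,tri(S,sz(*a),T,tz(*b)),onz(S,sz(*a),288),onz(T,tz(*b),288))
# case top left front, door top
for n,a,b in [("caseFL",(167,441),(75,345)),("doorFL",(215,487),(55,407)),("doorFR",(440,330),(370,552))]:
    print(n,tri(S,sz(*a),T,tz(*b)),onz(S,sz(*a),125),onz(T,tz(*b),125))
E
```

```text
(array([316.94, 210.56]), array([313, 208,   8,   8,  18], dtype=int32)) (array([306.89, 198.79]), array([303, 194,   9,  11,  82], dtype=int32))
knob (array([ 490.61, -267.37,  162.79]), np.float64(0.9750857380027234)) [ 493.68 -272.46  158.  ] [ 491.61 -267.17  158.  ] [ 490.11 -265.39  164.74] [ 489.08 -267.67  166.05]
shL (array([ 529.41, -122.2 ,  301.25]), np.float64(0.6014278918879711)) [ 539.69 -136.02  288.  ] [ 535.48 -118.33  288.  ]
shR (array([ 460.64, -327.51,  297.58]), np.float64(0.8030221078565376)) [ 466.21 -342.13  288.  ] [ 464.25 -327.56  288.  ]
caseFL (array([ 506.77, -113.91,  132.81]), np.float64(1.001368106528809)) [ 511.46 -119.62  125.  ] [ 508.77 -112.2   125.  ]
doorFL (array([ 469.07, -106.38,  119.94]), np.float64(1.5024117750075374)) [ 465.97 -102.82  125.  ] [ 468.44 -107.42  125.  ]
doorFR (array([ 404.57, -305.85,  117.68]), np.float64(2.27327035204452)) [ 400.89 -298.21  125.  ] [ 404.24 -305.81  125.  ]
```

```bash
python3 - <<'E'
from h import *
S,T=load("side0"),load("top0")
sz=lambda x,y:(x/3+215-.33,y/3+120-.33); tz=lambda x,y:(x/3.7+220-.36,y/3.7+95-.36)
for t in (50,60,70):
    bs=blob(S,(317,212),7,t);bt=blob(T,(307,199),7,t);print(t,bs[0],bs[1],bt[0],bt[1],tri(S,bs[0],T,bt[0]))
for n,a,b,z in [("shfront",(40,192),(432,372),298),("shback",(135,25),(520,190),298),("shleft",(40,192),(135,25),298),("doorfront",(55,407),(370,552),120)]:
    p,q=onz(T,tz(*a),z),onz(T,tz(*b),z);d=p-q;print(n,np.linalg.norm(d),np.degrees(np.arctan2(d[0],d[1])))
# door top back/front edges via side
for n,a,b,z in [("shfrontS",(127,208),(397,77),288),("doorS",(215,487),(440,330),117),("casefrontS",(167,441),(425,310),125),("shbackS",(25,130),(290,12),300)]:
    p,q=onz(S,sz(*a),z),onz(S,sz(*b),z);d=p-q;print(n,p,q,np.linalg.norm(d),np.degrees(np.arctan2(d[0],d[1])))
# stay
e=onz(S,sz(243,230),134);f=onz(S,sz(355,365),136);print("stay",e,f,np.linalg.norm(e-f),np.degrees(np.arctan2(*(e-f)[[1,0]])))
# cropped high zoom
a=cv2.imread("pics/side0.png")[190:260,285:350]; cv2.imwrite("pics/side0s.png",cv2.resize(a,None,fx=8,fy=8,interpolation=cv2.INTER_CUBIC))
a=cv2.imread("pics/top0.png")[180:240,270:330]; cv2.imwrite("pics/top0s.png",cv2.resize(a,None,fx=9,fy=9,interpolation=cv2.INTER_CUBIC))
from scipy.spatial.transform import Rotation as R
print(R.from_rotvec([-0.401,2.006,-2.003]).as_matrix())
E
```

```text
50 [316.45 211.84] [313 208   8   9  49] [306.98 198.96] [303 193  10  13  97] (array([ 491.58, -267.35,  158.86]), np.float64(1.1374956865625194))
60 [316.42 213.52] [313 208   8  12  73] [307.36 199.2 ] [300 192  15  15 184] (array([ 492.32, -268.02,  153.67]), np.float64(0.2482457383515452))
70 [316.27 213.51] [312 208   9  12  81] [307. 199.] [300 192  15  15 225] (array([ 492.37, -267.24,  154.33]), np.float64(0.07891013141635994))
shfront 217.89726652447592 18.80164191038443
shback 219.35459612230645 18.26252994866821
shleft 104.94632812048707 -72.56633919022558
doorfront 209.7218380262897 17.92993967692856
shfrontS [ 539.69 -136.02  288.  ] [ 466.21 -342.13  288.  ] 218.81839750296132 19.622081435433927
doorS [ 469.59 -108.4   117.  ] [ 403.63 -306.47  117.  ] 208.76681548647392 18.420706731798393
casefrontS [ 511.46 -119.62  125.  ] [ 418.43 -312.21  125.  ] 213.88683496301698 25.782317515029668
shbackS [ 626.13 -156.89  300.  ] [ 559.75 -365.34  300.  ] 218.76322265185462 17.66441617966675
stay [ 571.87 -317.86  134.  ] [ 433.25 -227.78  136.  ] 165.3233515517209 -33.01962250240259
[[-0.92 -0.    0.38]
 [-0.38  0.   -0.92]
 [-0.   -1.   -0.  ]]
```

View pics/side0s.png

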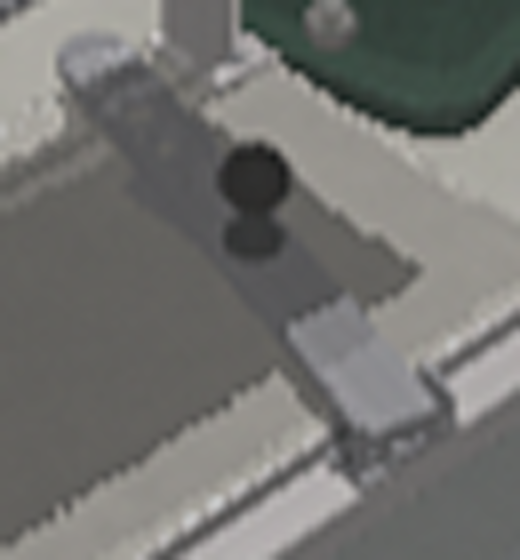

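View pics/top0s.png

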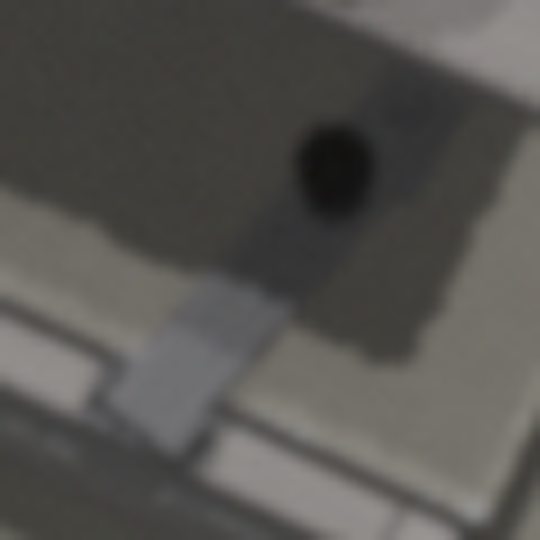

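```bash
python3 -m jog '[[1,[-3.3,-1.5,-3.2],[0,-0.14,0]],[1,[-6.6,-3,-6.4],[0,-0.29,0]],[1,[-9.9,-4.5,-9.6],[0,-0.43,0]],[1,[-13.2,-6,-12.8],[0,-0.58,0]],[1,[-16.5,-7,-16],[0,-0.72,0]],[1,[-20,-7.8,-19.2],[0,-0.87,0]],[1,[-23.2,-7.8,-22.4],[0,-1.0,0]],[1,[-23.2,-7.8,-22.4],[0,-1.15,0]]]'
cat > tgt.py <<'E'
import sys,numpy as np
from scipy.spatial.transform import Rotation as R
from workcell import ctrl
np.set_printoptions(precision=3,suppress=True)
yaw=np.radians(-18.3); CX=np.array([np.cos(yaw),np.sin(yaw),0]); CY=np.array([-np.sin(yaw),np.cos(yaw),0])
def Rt(lean):
    l=np.radians(lean); a=np.cos(l)*np.array([0,0,-1])+np.sin(l)*CX; z=CY; return np.c_[np.cross(a,z),a,z]
def rel(p,Rm):
    o=ctrl.get_obs(); R0=R.from_rotvec(o["orientation"]).as_matrix()
    print("t",o["t"],"q",o["qpos"],"p",np.array(o["ee_pos"]),"F",np.array(o["ft_force"]),"w",o["width"])
    print("shift cm",R0.T@(p-o["ee_pos"])/10,"turn",R.from_matrix(R0.T@Rm).as_rotvec())
E
python3 - <<'E'
from tgt import *
Rm=Rt(36); k=np.array([491.6,-267.4,158]); rel(k-99*Rm[:,1],Rm); rel(np.array([400,-255,275]),Rt(18))
E
```

```text
t: 0.95
ee_pos: [369.5, -276.8, 300.9]
orientation: [-1.201, 1.221, -1.22]
ft_force: [-0.5, -0.9, 0.1]
width: 87.9
t 0.95 q [-0.669  0.083  1.894  0.001  1.164 -0.654] p [ 369.535 -276.779  300.91 ] F [-0.513 -0.945  0.066] w 87.87432354594289
shift cm [-2.863  6.288  6.634] turn [ 0.396 -1.223 -0.541]
t 0.95 q [-0.669  0.083  1.894  0.001  1.164 -0.654] p [ 369.535 -276.779  300.91 ] F [-0.513 -0.945  0.066] w 87.87432354594289
shift cm [-2.223  2.595  3.01 ] turn [ 0.198 -1.256 -0.271]
```

```bash
python3 -m jog '[[1,[-0.3,0.4,0.5],[0.042,-0.13,-0.058]],[1,[-0.6,0.8,1],[0.085,-0.26,-0.116]],[1,[-0.9,1.2,1.5],[0.127,-0.39,-0.173]],[1,[-1.2,1.8,2.2],[0.169,-0.523,-0.231]],[1,[-1.5,2.5,3],[0.21,-0.654,-0.29]],[1,[-1.9,3.2,4],[0.254,-0.785,-0.347]],[1,[-2.2,4,5],[0.296,-0.916,-0.405]],[1,[-2.5,5,5.8],[0.34,-1.047,-0.463]]]'
python3 - <<'E'
from tgt import *
Rm=Rt(36); k=np.array([491.6,-267.4,158]); rel(k-99*Rm[:,1],Rm)
E
```

```text
t: 1.75
ee_pos: [425.1, -256.7, 253.0]
orientation: [-1.572, 0.01, -0.849]
ft_force: [0.2, -0.0, 0.4]
width: 87.8
t 1.75 q [-0.627  0.004  2.218  0.243  0.408 -1.84 ] p [ 425.113 -256.746  252.969] F [ 0.167 -0.023  0.431] w 87.84085579551345
shift cm [-0.289  1.635  1.139] turn [ 0.07  -0.217 -0.094]
```

```bash
python3 -m jog '[[0.6,[-0.1,0.8,0.5],[0.035,-0.11,-0.047]],[0.6,[-0.3,1.6,1.1],[0.07,-0.217,-0.094]],[0.6,[-0.3,1.6,1.1],[0.07,-0.217,-0.094]]]'
python3 - <<'E'
from tgt import *
Rm=Rt(36); k=np.array([491.6,-267.4,158]); rel(k+11*Rm[:,1],Rm)
import cv2
for n in ["side","top","wrist"]:
    im=ctrl.get_image(n); cv2.imwrite(f"pics/{n}1.png",im["color"][:,:,::-1]); np.savez(f"pics/{n}1.npz",**im)
E
```

```text
t: 2.05
ee_pos: [436.0, -249.1, 239.8]
orientation: [-1.596, -0.229, -0.747]
ft_force: [1.1, -1.1, 0.0]
width: 67.6
t 2.05 q [-0.662  0.036  2.272  0.688  0.308 -2.5  ] p [ 435.951 -249.084  239.76 ] F [ 1.064 -1.115  0.048] w 67.63560324535483
shift cm [ 0.03  11.158  0.038] turn [ 0.003 -0.018 -0.009]
```

View pics/side1.png

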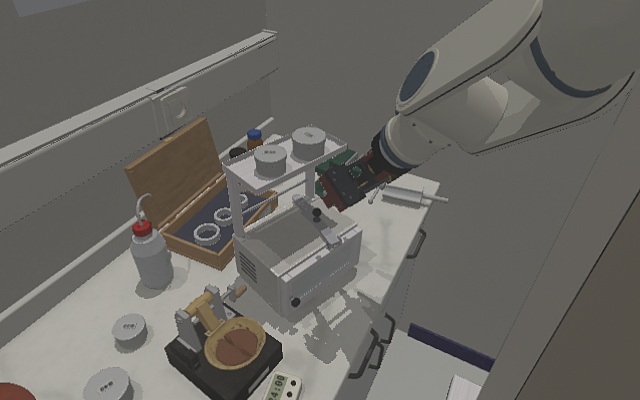

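View pics/wrist1.png

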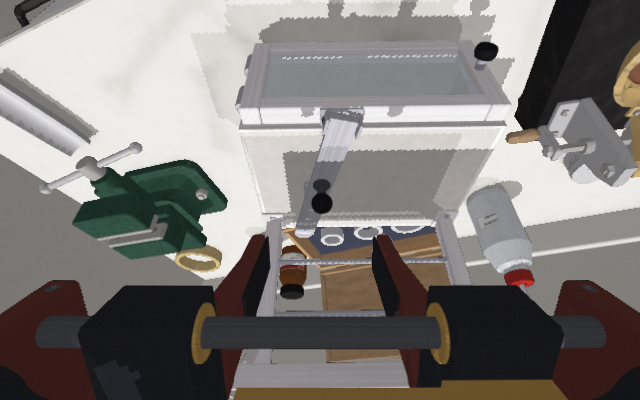

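```bash
python3 - <<'E'
from tgt import *
import h
W=h.load("wrist1"); b=h.blob(W,(321,203),9,45); print(b); print(h.onz(W,b[0],158), h.tri(W,b[0],h.load("top0"),(306.98,198.96)),h.tri(W,b[0],h.load("side0"),(316.4,211.8)))
import cv2
a=cv2.imread("pics/wrist1.png")[90:250,260:400]; cv2.imwrite("pics/wrist1z.png",cv2.resize(a,None,fx=4,fy=3.7,interpolation=cv2.INTER_CUBIC))
az=np.radians(-26); C=np.array([np.cos(az),np.sin(az),0]);l=np.radians(37)
a=np.cos(l)*np.array([0,0,-1])+np.sin(l)*C; z=np.cross([0,0,1],C); Rm=np.c_[np.cross(a,z),a,z]
k=np.array([491.6,-267.4,158]); rel(k-89*a,Rm)
E
```

```text
(array([321.2 , 203.01]), array([312, 194,  19,  19, 311], dtype=int32))
[ 493.93 -267.58  158.  ] (array([ 490.87, -267.08,  160.11]), np.float64(1.0511589648993325)) (array([ 492.08, -266.94,  159.42]), np.float64(0.06038133670084132))
t 2.2 q [-0.66  0.04  2.27  0.68  0.31 -2.49] p [ 435.55 -249.11  239.61] F [0.2  1.26 0.4 ] w 55.439490923453945
shift cm [-0.15  1.2   0.74] turn [-0.08  0.09 -0.03]
```

View pics/wrist1z.png

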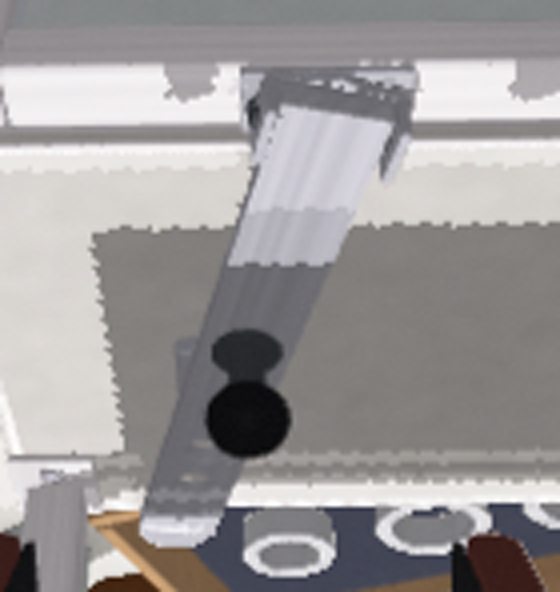

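```bash
python3 -m jog '[[0.6,[-0.1,0.6,0.4],[-0.04,0.045,-0.015]],[0.6,[-0.15,1.2,0.75],[-0.08,0.09,-0.03]],[0.6,[-0.15,1.2,0.75],[-0.08,0.09,-0.03]]]'
cat >> tgt.py <<'E'
def RA(azd,lean):
    az=np.radians(azd); C=np.array([np.cos(az),np.sin(az),0]);l=np.radians(lean)
    a=np.cos(l)*np.array([0,0,-1])+np.sin(l)*C; z=np.cross([0,0,1],C); return np.c_[np.cross(a,z),a,z]
E
python3 - <<'E'
from tgt import *
import h
W=h.load("wrist1"); wz=lambda x,y:(x/4+260-.4,y/3.7+90-.4)
L=[h.onz(W,wz(*p),136) for p in [(250,200),(160,480)]]; Rr=[h.onz(W,wz(*p),136) for p in [(355,200),(232,480)]]
for P in (L,Rr): d=P[1]-P[0]; print(P, np.degrees(np.arctan2(d[1],d[0])))
d=(L[1]+Rr[1]-L[0]-Rr[0]);print(np.degrees(np.arctan2(d[1],d[0])),(L[1]+Rr[1])/2,(L[0]+Rr[0])/2)
D=[h.onz(W,wz(*p),118) for p in [(0,60),(550,60)]];
E1=[h.onz(W,p,125) for p in [(240,128),(500,124)]]
for P in (D,E1): d=P[1]-P[0]; print(P,np.degrees(np.arctan2(d[0],d[1])))
Rm=RA(-26,37);rel(np.array([491.8,-267.2,158.5])+11*Rm[:,1],Rm)
E
```

```text
t: 2.5
ee_pos: [444.4, -243.3, 229.6]
orientation: [-1.631, -0.154, -0.863]
ft_force: [-0.2, 0.2, 0.9]
width: 52.9
[array([ 446.29, -249.94,  136.  ]), array([ 542.32, -309.09,  136.  ])] -31.628657148788186
[array([ 453.48, -230.  ,  136.  ]), array([ 549.07, -290.69,  136.  ])] -32.41458873665551
-32.022405650558404 [ 545.69 -299.89  136.  ] [ 449.88 -239.97  136.  ]
[array([ 408.01, -288.14,  118.  ]), array([ 444.37, -186.7 ,  118.  ])] 19.719885741939184
[array([ 417.33, -310.03,  125.  ]), array([ 484.4 , -110.88,  125.  ])] 18.61420584100603
t 2.5 q [-0.56  0.06  2.3   0.42  0.15 -2.07] p [ 444.44 -243.35  229.55] F [-0.22  0.22  0.95] w 52.92998976749941
shift cm [-0.07  9.97 -0.03] turn [ 0.   -0.01  0.  ]
```

```bash
python3 -m jog '[[0.6,[-0.05,2.5,0],[0,0,0]],[0.6,[-0.05,5,0],[0,0,0]],[0.6,[-0.05,5,0],[0,0,0]]]'
python3 - <<'E'
from tgt import *
Rm=RA(-26,37);rel(np.array([491.8,-267.2,158.5])+11*Rm[:,1],Rm)
E
```

```text
t: 2.8
ee_pos: [470.5, -262.6, 197.3]
orientation: [-1.619, -0.15, -0.851]
ft_force: [0.5, -1.6, 0.4]
width: 52.9
t 2.8 q [-0.579  0.18   2.259  0.874  0.109 -2.538] p [ 470.509 -262.617  197.329] F [ 0.528 -1.566  0.423] w 52.907855426839085
shift cm [-0.603  5.483  0.469] turn [-0.009 -0.005 -0.009]
```

```bash
cat > kin.py <<'E'
import numpy as np
from scipy.optimize import least_squares
from scipy.spatial.transform import Rotation as R
D=[([-1.195,0.424,1.631,0,1.089,-0.019],[240.203,-576.408,221.899]),
([-0.669,0.083,1.894,0.001,1.164,-0.654],[369.535,-276.779,300.91]),
([-0.627,0.004,2.218,0.243,0.408,-1.84],[425.113,-256.746,252.969]),
([-0.662,0.036,2.272,0.688,0.308,-2.5],[435.951,-249.084,239.76]),
([-0.579,0.18,2.259,0.874,0.109,-2.538],[470.509,-262.617,197.329]),
([-0.56,0.06,2.3,0.42,0.15,-2.07],[444.44,-243.35,229.55])]
e=lambda s,a:R.from_euler(s,a)
def fk(q,p):
    a1,h,L1,ee,L2,L3=p
    A=e('z',q[0])*e('y',q[1]); B=e('z',q[0])*e('y',q[1]+q[2]); C=B*e('z',q[3])*e('y',q[4])
    P=e('z',q[0]).apply([a1,0,h])+A.apply([0,0,L1])+B.apply([ee,0,L2])+C.apply([0,0,L3]); return P,C*e('z',q[5])
r=least_squares(lambda p:np.ravel([fk(q,p)[0]-x for q,x in D]),[0,300,400,0,400,250])
P=r.x
R0=R.from_rotvec([-0.401,2.006,-2.003]); F=fk(D[0][0],P)[1].inv()*R0   # flange->tool
LO=np.array([-3,-.9,.09,-1.31,.11,-2.54]);HI=np.array([3,2.11,2.58,4.45,2.69,2.54])
def ik(p,Rm,q0):
    T=R.from_matrix(Rm)
    f=lambda q:np.r_[(fk(q,P)[0]-p)/100,((fk(q,P)[1]*F).inv()*T).as_rotvec()*2]
    s=least_squares(f,np.clip(q0,LO+.001,HI-.001),bounds=(LO-1,HI+1)); return s.x,s.cost
E
python3 - <<'E'
from kin import *
np.set_printoptions(precision=3,suppress=True)
print(P,r.fun)
for rv,q in [([-1.619,-.15,-.851],D[4][0]),([-1.572,.01,-.849],D[2][0])]: print((R.from_rotvec(rv).inv()*fk(q,P)[1]*F).as_rotvec())
from tgt import RA
k=np.array([491.8,-267.2,158.5])
for fl in (0,1):
  for az in (-14,-18.3,-22,-26):
    for le in (30,33,36):
      out=[]
      q=D[3][0] if not fl else np.array(D[3][0])+[0,0,0,0,0,3.14]
      Rm=RA(az,le)
      if fl: Rm=Rm@np.diag([-1,1,-1])
      for dk in ((0,0,0),(-7,2,14),(-36,12,20),(-35,11,0)):
        q,c=ik(k+dk+11*Rm[:,1],Rm,q); out.append(q[3:])
      print(fl,az,le,c<1e-6,*out)
E
```

```text
[-62.394 428.959 599.652 132.147 568.986 376.634] [-10.649  -5.41   -4.841 -10.035  -7.011   2.789   0.473  -7.201   0.726
   1.446   0.133   1.575  -6.639  -3.093  -0.753  -3.187  -6.206   0.503]
[ 0.001 -0.     0.   ]
[ 0.001 -0.     0.   ]
0 -14 30 True [ 0.761  0.265 -2.639] [ 0.701  0.289 -2.582] [ 0.733  0.296 -2.635] [ 0.856  0.262 -2.764]
0 -14 33 True [ 1.084  0.234 -2.973] [ 0.988  0.253 -2.88 ] [ 1.017  0.265 -2.932] [ 1.193  0.242 -3.115]
0 -14 36 True [ 1.464  0.234 -3.364] [ 1.342  0.243 -3.246] [ 1.354  0.26  -3.284] [ 1.553  0.254 -3.489]
0 -18.3 30 True [ 0.638  0.218 -2.426] [ 0.579  0.243 -2.369] [ 0.619  0.248 -2.429] [ 0.757  0.21  -2.57 ]
0 -18.3 33 True [ 1.025  0.172 -2.821] [ 0.904  0.192 -2.702] [ 0.949  0.202 -2.768] [ 1.187  0.177 -3.01 ]
0 -18.3 36 True [ 1.564  0.166 -3.368] [ 1.388  0.173 -3.196] [ 1.411  0.188 -3.241] [ 1.693  0.187 -3.528]
0 -22 30 True [ 0.466  0.185 -2.175] [ 0.417  0.212 -2.129] [ 0.464  0.214 -2.193] [ 0.597  0.17  -2.329]
0 -22 33 True [ 0.883  0.122 -2.597] [ 0.739  0.145 -2.456] [ 0.808  0.151 -2.544] [ 1.125  0.121 -2.864]
0 -
[... 895 characters left out ...]
 0.18  0.136]
1 -18.3 36 True [ 1.55   0.169 -0.214] [ 1.378  0.176 -0.045] [ 1.4    0.191 -0.09 ] [ 1.678  0.19  -0.373]
1 -22 30 True [0.474 0.188 0.957] [0.425 0.215 1.003] [0.472 0.217 0.939] [0.604 0.174 0.804]
1 -22 33 True [0.885 0.125 0.541] [0.744 0.148 0.678] [0.812 0.154 0.593] [1.119 0.125 0.282]
1 -22 36 True [ 1.671  0.11  -0.251] [1.402 0.114 0.015] [ 1.444  0.128 -0.046] [ 1.856  0.133 -0.463]
1 -26 30 True [0.21  0.164 1.307] [0.191 0.193 1.322] [0.239 0.191 1.26 ] [0.325 0.143 1.172]
1 -26 33 True [0.492 0.082 1.022] [0.388 0.11  1.123] [0.485 0.11  1.011] [0.854 0.069 0.64 ]
1 -26 36 True [ 1.996  0.048 -0.484] [1.351 0.048 0.157] [1.471 0.058 0.021] [ 2.259  0.076 -0.769]
```

```bash
sed -i 's/a1,h,L1,ee,L2,L3=p/a1,h,L1,ee,L2,L3,dy,tx=p/; s/apply(\[a1,0,h\])/apply([a1,dy,h])/; s/C.apply(\[0,0,L3\])/C.apply([tx,0,L3])/; s/\[0,300,400,0,400,250\]/[0,300,400,0,400,250,0,0]/' kin.py
python3 - <<'E'
from kin import *
np.set_printoptions(precision=3,suppress=True)
print(P,r.fun)
from tgt import *
k=np.array([491.8,-267.2,158.5])
for az in (-22,-24,-26):
    for le in (29,30,31):
      out=[];q=D[5][0];Rm=RA(az,le)
      for dk in ((0,0,0),(-7,2,14),(-36,12,20),(-35,11,0)):
        q,c=ik(k+dk+11*Rm[:,1],Rm,q); out.append(q[3:])
      print(az,le,c<1e-6,*out)
Rm=RA(-24,30);rel(k-70*Rm[:,1],Rm)
E
```

```text
[ -1.432 313.594 564.496  78.299 486.089 310.985  11.781  -0.451] [-0.127  0.023 -0.354  0.048 -0.041  0.259 -0.146 -0.066  0.128 -0.142
 -0.061  0.258 -0.218 -0.17   0.269  0.555  0.417 -0.56 ]
-22 29 True [ 0.471  0.191 -2.192] [ 0.416  0.221 -2.141] [ 0.46   0.222 -2.201] [ 0.603  0.173 -2.347]
-22 30 True [ 0.564  0.169 -2.287] [ 0.49   0.198 -2.215] [ 0.54   0.2   -2.281] [ 0.729  0.154 -2.474]
-22 31 True [ 0.686  0.148 -2.41 ] [ 0.582  0.176 -2.309] [ 0.639  0.179 -2.382] [ 0.889  0.138 -2.635]
-24 29 True [ 0.366  0.179 -2.049] [ 0.323  0.209 -2.009] [ 0.369  0.209 -2.069] [ 0.498  0.158 -2.201]
-24 30 True [ 0.447  0.154 -2.13 ] [ 0.385  0.184 -2.071] [ 0.439  0.185 -2.14 ] [ 0.618  0.136 -2.322]
-24 31 True [ 0.56   0.131 -2.243] [ 0.467  0.16  -2.154] [ 0.53   0.161 -2.233] [ 0.783  0.116 -2.489]
-26 29 True [ 0.246  0.17  -1.889] [ 0.219  0.201 -1.865] [ 0.264  0.199 -1.925] [ 0.367  0.145 -2.029]
-26 30 True [ 0.305  0.143 -1.949] [ 0.264  0.174 -1.91 ] [ 0.319  0.173 -1.98 ] [ 0.468  0.12  -2.132]
-26 31 True [ 0.392  0.117 -2.036] [ 0.325  0.148 -1.972] [ 0.393  0.147 -2.055] [ 0.623  0.097 -2.287]
t 2.8 q [-0.579  0.18   2.259  0.874  0.109 -2.538] p [ 470.509 -262.617  197.329] F [ 0.528 -1.566  0.423] w 52.907855426839085
shift cm [ 0.183 -2.571  0.423] turn [ 0.01  -0.033  0.114]
```

```bash
python3 - <<'E'
from tgt import *
k=np.array([491.8,-267.2,158.5])
Rm=RA(-22,29);rel(k-60*Rm[:,1],Rm)
E
```

```text
t 2.8 q [-0.579  0.18   2.259  0.874  0.109 -2.538] p [ 470.509 -262.617  197.329] F [ 0.528 -1.566  0.423] w 52.907855426839085
shift cm [ 0.178 -1.562  0.333] turn [ 0.028 -0.063  0.131]
```

```bash
python3 -m jog '[[0.6,[0.1,-0.8,0.15],[0.014,-0.03,0.065]],[0.6,[0.18,-1.55,0.33],[0.028,-0.063,0.131]],[0.6,[0.18,-1.55,0.33],[0.028,-0.063,0.131]]]'
python3 - <<'E'
from tgt import *
k=np.array([491.8,-267.2,158.5])
Rm=RA(-22,29);rel(k+11*Rm[:,1],Rm)
E
```

```text
t: 3.1
ee_pos: [463.0, -256.6, 212.2]
orientation: [-1.616, -0.096, -0.693]
ft_force: [-0.2, 0.7, 0.4]
width: 52.4
t 3.1 q [-0.581  0.139  2.18   0.275  0.338 -2.005] p [ 463.003 -256.649  212.246] F [-0.247  0.675  0.446] w 52.440871552810336
shift cm [0.09  7.286 0.136] turn [ 0.005  0.001 -0.002]
```

```bash
python3 -m jog '[[0.5,[0.05,2,0.1],[0,0,0]],[0.5,[0.09,4,0.13],[0,0,0]],[0.5,[0.09,5,0.13],[0,0,0]],[0.5,[0.09,5,0.13],[0,0,0]]]'
python3 - <<'E'
from tgt import *
k=np.array([491.8,-267.2,158.5])
Rm=RA(-22,29);rel(k+11*Rm[:,1],Rm)
import cv2
for n in ["side","wrist"]:
    im=ctrl.get_image(n); cv2.imwrite(f"pics/{n}2.png",im["color"][:,:,::-1]); np.savez(f"pics/{n}2.npz",**im)
a=cv2.imread("pics/side2.png")[110:280,220:390]; cv2.imwrite("pics/side2z.png",cv2.resize(a,None,fx=3.5,fy=3.5,interpolation=cv2.INTER_CUBIC))
E
```

```text
t: 3.5
ee_pos: [486.9, -263.7, 167.1]
orientation: [-1.613, -0.098, -0.692]
ft_force: [-0.2, -0.0, -0.0]
width: 44.1
t 3.5 q [-0.566  0.264  2.165  0.386  0.231 -2.109] p [ 486.935 -263.734  167.129] F [-0.189 -0.045 -0.015] w 44.05662371290535
shift cm [ 0.093  2.136 -0.136] turn [ 0.001  0.002 -0.002]
```

View pics/side2z.png

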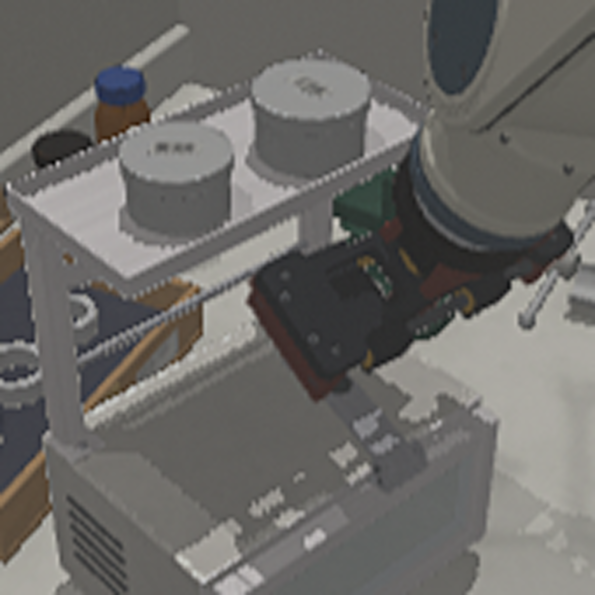

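View pics/wrist2.png

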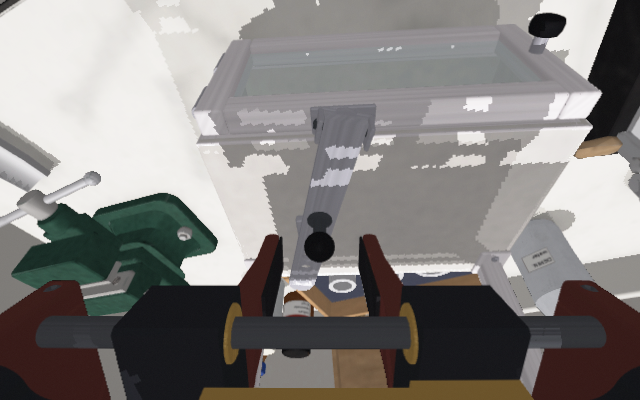

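```bash
python3 -m jog '[[0.5,[0.05,1.1,-0.06],[0,0,0]],[0.5,[0.09,2.1,-0.1],[0,0,0]],[0.5,[0.09,2.1,-0.1],[0,0,0]]]'
python3 - <<'E'
from tgt import *
k=np.array([491.8,-267.2,158.5])
Rm=RA(-22,29);rel(k+11*Rm[:,1],Rm)
import cv2
for n in ["wrist"]:
    im=ctrl.get_image(n); cv2.imwrite(f"pics/{n}3.png",im["color"][:,:,::-1]); np.savez(f"pics/{n}3.npz",**im)
E
```

```text
t: 3.9
ee_pos: [497.0, -269.0, 150.1]
orientation: [-1.613, -0.1, -0.693]
ft_force: [-0.4, -0.6, -0.1]
width: 44.0
t 3.9 q [-0.564  0.314  2.153  0.458  0.195 -2.182] p [ 497.038 -269.029  150.061] F [-0.441 -0.594 -0.076] w 44.03682390735607
shift cm [-0.076  0.093 -0.026] turn [0.001 0.003 0.   ]
```

View pics/wrist3.png

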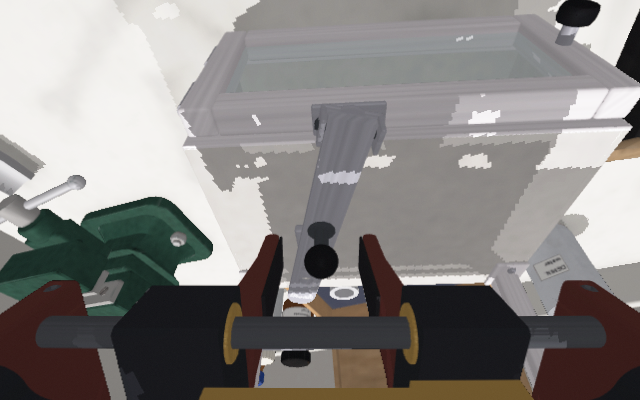

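```bash
python3 - <<'E'
from tgt import *
import h
W=h.load("wrist3"); b=h.blob(W,(320,262),18,30); print(b)
o=ctrl.get_obs(); R0=R.from_rotvec(o["orientation"]).as_matrix()
p=h.dep(W,b[0]); c,d=h.ray(W,b[0]); p=p+d/np.linalg.norm(d)*9.5
print(p, "in tool",R0.T@(p-o["ee_pos"]), "est k",R0.T@(np.array([491.8,-267.2,158.5])-o["ee_pos"]))
E
```

```text
(array([320.81, 260.88]), array([305, 244,  33,  34, 874], dtype=int32))
[ 493.36 -267.09  158.33] in tool [ 0.4  -8.94  0.37] est k [-0.75 -9.77 -0.31]
```

```bash
python3 -m jog '[[0.35,[0,0.2,0.03],[0,0,0]],[0.15,[0,0.2,0.03],[0,0,0]],[0.15,[0,0.2,0.03],[0,0,0]],[0.1,[0,0.2,0.03],[0,0,0]],[0.1,[0,0.2,0.03],[0,0,0]],[0.1,[0,0.2,0.03],[0,0,0]]]'
```

```text
t: 4.55
ee_pos: [498.1, -269.1, 148.5]
orientation: [-1.613, -0.101, -0.693]
ft_force: [-3.7, 1.3, 4.6]
width: 17.2
```

```bash
cat > geo.py <<'E'
from tgt import *
from scipy.optimize import brentq
def geo(yawd,stayd,L=134):
    f=np.radians(stayd-yawd); pin=np.array([98*np.cos(f),80+98*np.sin(f)])
    P1=lambda th:80*np.array([-np.sin(th),np.cos(th)])
    th=brentq(lambda t:np.linalg.norm(pin-P1(t))-L,0,1.0); d1=(pin-P1(th))/L
    k0=np.array([70*np.cos(f),80+70*np.sin(f)]); k1=pin-(L-70)*d1
    y=np.radians(yawd); M=np.array([[np.cos(y),-np.sin(y)],[np.sin(y),np.cos(y)]])
    return th, M@(k1-k0), M@d1, M@np.array([np.cos(f),np.sin(f)])
def tip(d,t): return np.r_[d*(70*np.cos(t)-27*np.sin(t)-70),70*np.sin(t)+27*np.cos(t)-27]
E
python3 - <<'E'
from geo import *
for y in (-17.8,-18.3,-18.8):
  for s in (-32,-32.7,-33.4): print(y,s,*geo(y,s))
th,k,d1,d0=geo(-18.3,-32.7)
o=ctrl.get_obs(); R0=R.from_rotvec(o["orientation"]).as_matrix(); print(o["ee_pos"],o["qpos"])
k3=np.r_[k,0]
for w in (tip(d0,.11),tip(d0,.22),tip(.5*d0+.5*d1,.22)+k3/2,tip(d1,.18)+k3,k3): print(w,R0.T@w/10)
E
```

```text
-17.8 -32 0.49819786077412676 [-34.752  11.125] [ 0.914 -0.406] [ 0.848 -0.53 ]
-17.8 -32.7 0.5007997153063902 [-34.727  11.3  ] [ 0.911 -0.413] [ 0.842 -0.54 ]
-17.8 -33.4 0.5034992431857708 [-34.703  11.473] [ 0.907 -0.42 ] [ 0.835 -0.55 ]
-18.3 -32 0.49639770116908044 [-34.674  11.301] [ 0.913 -0.408] [ 0.848 -0.53 ]
-18.3 -32.7 0.49893144019139446 [-34.646  11.478] [ 0.91  -0.416] [ 0.842 -0.54 ]
-18.3 -33.4 0.5015609214640537 [-34.619  11.653] [ 0.906 -0.423] [ 0.835 -0.55 ]
-18.8 -32 0.49464506690384286 [-34.595  11.476] [ 0.912 -0.411] [ 0.848 -0.53 ]
-18.8 -32.7 0.4971120103254928 [-34.565  11.654] [ 0.908 -0.418] [ 0.842 -0.54 ]
-18.8 -33.4 0.4996728344512788 [-34.536  11.83 ] [ 0.905 -0.426] [ 0.835 -0.55 ]
[ 498.109 -269.137  148.493] [-0.563  0.318  2.153  0.466  0.19  -2.19 ]
[-2.85   1.83   7.521] [ 0.074 -0.819  0.062]
[-6.378  4.095 14.625] [ 0.059 -1.64   0.138]
[-23.959   9.362  14.625] [-1.539 -2.527 -0.028]
[-40.071  13.958  12.096] [-3.119 -3.115 -0.202]
[-34.646  11.478   0.   ] [-3.185 -1.768 -0.226]
```

```bash
python3 -m jog '[[0.1,[0.04,-0.4,0.03],[0,0,0]],[0.1,[0.07,-0.8,0.06],[0,0,0]],[0.1,[0.07,-1.2,0.1],[0,0,0]],[0.1,[0.06,-1.64,0.14],[0,0,0]],[0.1,[0.06,-1.64,0.14],[0,0,0]],[0.1,[0.06,-1.64,0.14],[0,0,0]]]'
python3 - <<'E'
from tgt import *
import cv2
print(ctrl.get_obs()["moment"])
for n in ["side","wrist"]:
    im=ctrl.get_image(n); cv2.imwrite(f"pics/{n}4.png",im["color"][:,:,::-1]); np.savez(f"pics/{n}4.npz",**im)
a=cv2.imread("pics/side4.png")[110:280,220:390]; cv2.imwrite("pics/side4z.png",cv2.resize(a,None,fx=3.5,fy=3.5,interpolation=cv2.INTER_CUBIC))
E
```

```text
t: 5.15
ee_pos: [491.6, -264.8, 162.9]
orientation: [-1.613, -0.101, -0.693]
ft_force: [1.1, -0.2, -2.6]
width: 17.1
[ 0.149  0.025 -0.061]
```

View pics/side4z.png

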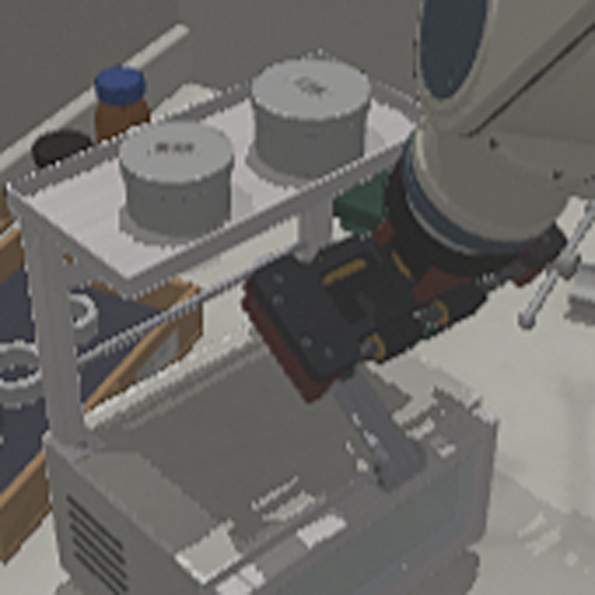

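View pics/wrist4.png

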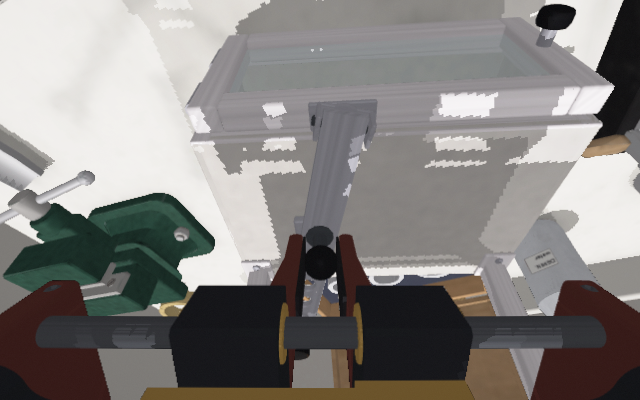

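```bash
python3 -m jog '[[0.1,[-0.6,-0.33,-0.06],[0,0,0]],[0.1,[-1.2,-0.66,-0.12],[0,0,0]],[0.1,[-1.8,-0.95,-0.18],[0,0,0]],[0.1,[-2.4,-1.2,-0.25],[0,0,0]],[0.1,[-3.18,-1.48,-0.34],[0,0,0]],[0.1,[-3.18,-1.48,-0.34],[0,0,0]],[0.1,[-3.18,-1.48,-0.34],[0,0,0]]]'
python3 - <<'E'
from geo import *
import cv2
print(ctrl.get_obs()["moment"],ctrl.get_obs()["qpos"])
for n in ["side","wrist","top"]:
    im=ctrl.get_image(n); cv2.imwrite(f"pics/{n}5.png",im["color"][:,:,::-1]); np.savez(f"pics/{n}5.npz",**im)
a=cv2.imread("pics/side5.png")[110:280,220:390]; cv2.imwrite("pics/side5z.png",cv2.resize(a,None,fx=3.5,fy=3.5,interpolation=cv2.INTER_CUBIC))
th,k,d1,d0=geo(-18.3,-32.7); k3=np.r_[k,0]
rel(np.array([498.1,-269.1,148.5])+k3+tip(d1,.10),R.from_rotvec(ctrl.get_obs()["orientation"]).as_matrix())
rel(np.array([498.1,-269.1,148.5])+k3,R.from_rotvec(ctrl.get_obs()["orientation"]).as_matrix())
E
```

```text
t: 5.95
ee_pos: [458.2, -256.2, 161.3]
orientation: [-1.615, -0.102, -0.696]
ft_force: [3.5, -4.2, -0.2]
width: 16.8
[-0.445 -0.481 -0.124] [-0.589  0.24   2.229  0.517  0.197 -2.262]
t 6.1 q [-0.589  0.24   2.229  0.517  0.197 -2.262] p [ 458.336 -256.14   161.287] F [ 3.104 -5.262  0.144] w 17.076911648858957
shift cm [-0.092  0.628  0.07 ] turn [0. 0. 0.]
t 6.1 q [-0.589  0.24   2.229  0.517  0.197 -2.262] p [ 458.336 -256.14   161.287] F [ 3.104 -5.262  0.144] w 17.076911648858957
shift cm [-0.16   1.375  0.059] turn [0. 0. 0.]
```

View pics/wrist5.png

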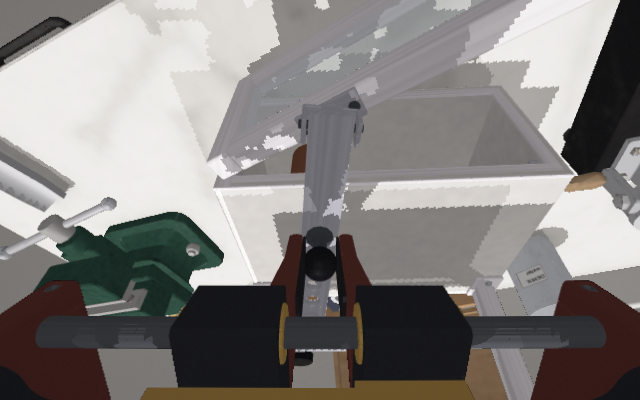

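View pics/side5z.png

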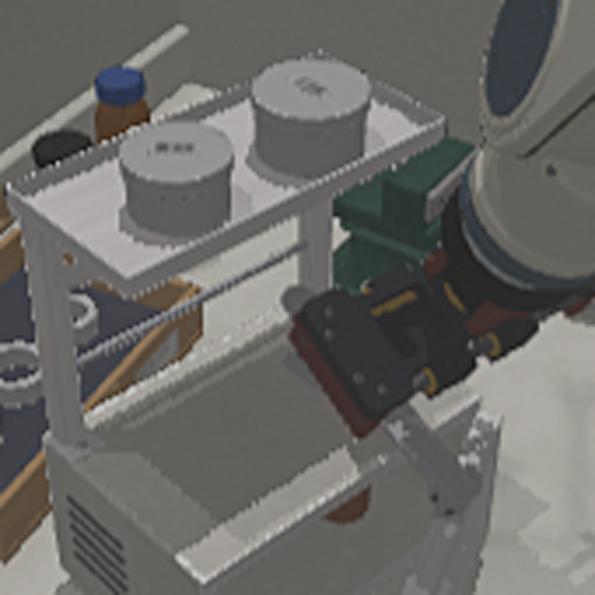

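```bash
python3 -m jog '[[0.1,[-0.05,0.3,0.04],[0,0,0]],[0.1,[-0.09,0.63,0.07],[0,0,0]],[0.1,[-0.12,0.8,0.07],[0,0,0]],[0.1,[-0.14,0.95,0.06],[0,0,0]],[0.1,[-0.14,0.95,0.06],[0,0,0]]]'
python3 - <<'E'
from geo import *
th,k,d1,d0=geo(-18.3,-32.7); k3=np.r_[k,0]
rel(np.array([498.1,-269.1,148.5])+k3,R.from_rotvec(ctrl.get_obs()["orientation"]).as_matrix())
E
```

```text
t: 6.6
ee_pos: [462.1, -257.1, 152.4]
orientation: [-1.615, -0.103, -0.695]
ft_force: [3.3, -6.0, 1.7]
width: 17.5
t 6.6 q [-0.586  0.265  2.227  0.574  0.175 -2.318] p [ 462.126 -257.071  152.417] F [ 3.302 -5.954  1.656] w 17.476270115111706
shift cm [-0.066  0.412  0.   ] turn [0. 0. 0.]
```

```bash
python3 -m jog '[[0.1,[-0.03,0.2,0],[0,0,0]],[0.1,[-0.06,0.41,0],[0,0,0]],[0.1,[-0.06,0.45,0],[0,0,0]],[0.1,[-0.06,0.45,0],[0,0,0]]]'
python3 - <<'E'
from geo import *
import cv2
th,k,d1,d0=geo(-18.3,-32.7); k3=np.r_[k,0]
rel(np.array([498.1,-269.1,148.5])+k3,R.from_rotvec(ctrl.get_obs()["orientation"]).as_matrix())
for n in ["side","wrist","top"]:
    im=ctrl.get_image(n); cv2.imwrite(f"pics/{n}6.png",im["color"][:,:,::-1]); np.savez(f"pics/{n}6.npz",**im)
E
```

```text
t: 7.0
ee_pos: [463.1, -257.0, 147.9]
orientation: [-1.614, -0.102, -0.695]
ft_force: [1.2, -2.3, 7.0]
width: 17.6
t 7.0 q [-0.585  0.277  2.227  0.607  0.167 -2.35 ] p [ 463.11  -256.958  147.896] F [ 1.211 -2.307  6.989] w 17.598603820104874
shift cm [ 0.079 -0.025 -0.049] turn [0. 0. 0.]
```

View pics/wrist6.png

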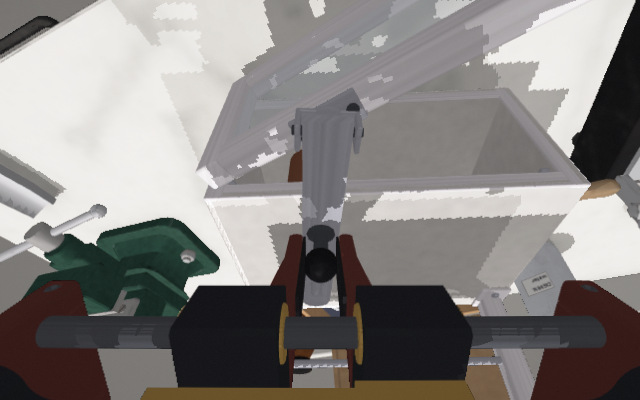

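```bash
python3 -m jog '[[0.1,[-0.05,0.1,0],[0,0,0]],[0.1,[-0.1,0.18,0],[0,0,0]],[0.1,[-0.1,0.18,0],[0,0,0]]]'
```

```text
t: 7.45
ee_pos: [463.7, -257.1, 147.2]
orientation: [-1.614, -0.104, -0.696]
ft_force: [-4.8, 3.0, 23.6]
width: 17.0
```

```bash
python3 -m jog '[[0.1,[0.05,-0.1,0],[0,0,0]],[0.3,[0.05,-0.1,0],[0,0,0]],[0.5,[0.05,-0.1,0],[0,0,0]],[0.5,[0.05,-0.1,0],[0,0,0]],[0.5,[0.05,-0.1,0],[0,0,0]]]'
python3 - <<'E'
from geo import *
import cv2,h
o=ctrl.get_obs();R0=R.from_rotvec(o["orientation"]).as_matrix()
for n in ["wrist"]:
    im=ctrl.get_image(n); cv2.imwrite(f"pics/{n}7.png",im["color"][:,:,::-1]); np.savez(f"pics/{n}7.npz",**im)
W=h.load("wrist7"); b=h.blob(W,(320,262),18,30); p=h.dep(W,b[0]); c,d=h.ray(W,b[0]); p=p+d/np.linalg.norm(d)*9.5
print(b[0],p, R0.T@(p-o["ee_pos"]))
E
```

```text
t: 7.95
ee_pos: [462.3, -256.0, 145.6]
orientation: [-1.613, -0.099, -0.692]
ft_force: [0.0, -0.5, 0.4]
width: 43.0
[319.76 267.63] [ 459.93 -255.19  157.05] [  3.41 -11.24  -0.17]
```

View pics/wrist7.png

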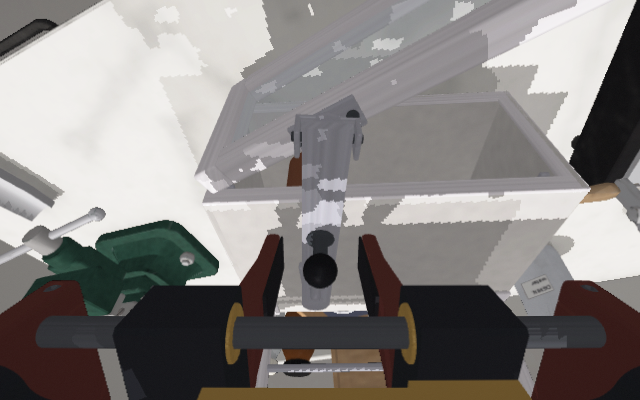

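```bash
python3 -m jog '[[0.5,[0,-1,0],[0,0,0]],[0.5,[0,-3,0],[0,0,0]],[0.5,[0,-6,0],[0,0,0]],[0.5,[0,-9,0],[0,0,0]],[0.5,[0,-11,0],[0,0,0]],[0.5,[0,-11,0],[0,0,0]]]'
python3 - <<'E'
from geo import *
import cv2,h
for n in ["wrist","side","top"]:
    im=ctrl.get_image(n); cv2.imwrite(f"pics/{n}8.png",im["color"][:,:,::-1]); np.savez(f"pics/{n}8.npz",**im)
W=h.load("wrist8")
p0=np.array([459.9,-255.2,157]); px=h.proj(W,[p0])[0]; print(px); b=h.blob(W,px,16,40); p=h.dep(W,b[0]); c,d=h.ray(W,b[0]); p=p+d/np.linalg.norm(d)*9.5; print(b,p)
S=h.load("side8"); px=h.proj(S,[p0])[0]; print(px); bs=h.blob(S,px,7,50);print(bs,h.tri(W,b[0],S,bs[0]))
a=cv2.imread("pics/side8.png")[110:280,220:390]; cv2.imwrite("pics/side8z.png",cv2.resize(a,None,fx=3.5,fy=3.5,interpolation=cv2.INTER_CUBIC))
print(ctrl.get_obs()["t"],ctrl.get_obs()["ft_force"])
E
```

```text
t: 8.6
ee_pos: [413.5, -236.6, 244.5]
orientation: [-1.615, -0.104, -0.696]
ft_force: [0.3, 0.1, 1.2]
width: 43.6
[320.55 200.77]
(array([320.49, 201.89]), array([311, 190,  20,  23, 344], dtype=int32)) [ 460.27 -255.4   157.97]
[327.65 221.04]
(array([328.25, 220.5 ]), array([324, 217,   9,   9,  56], dtype=int32)) (array([ 458.39, -254.61,  159.72]), np.float64(0.2117886621768054))
8.75 [ 0.03 -0.32 -0.66]
```

View pics/wrist8.png

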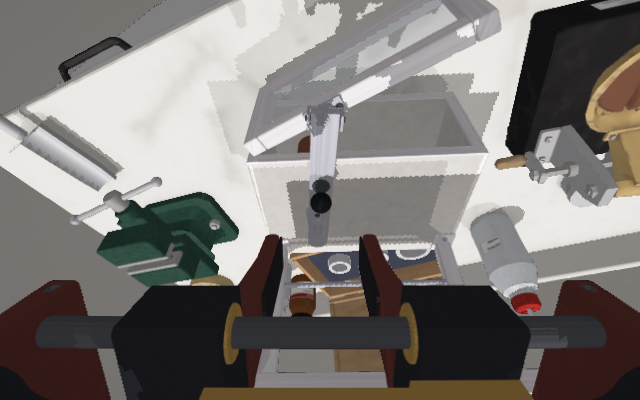

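View pics/side8z.png

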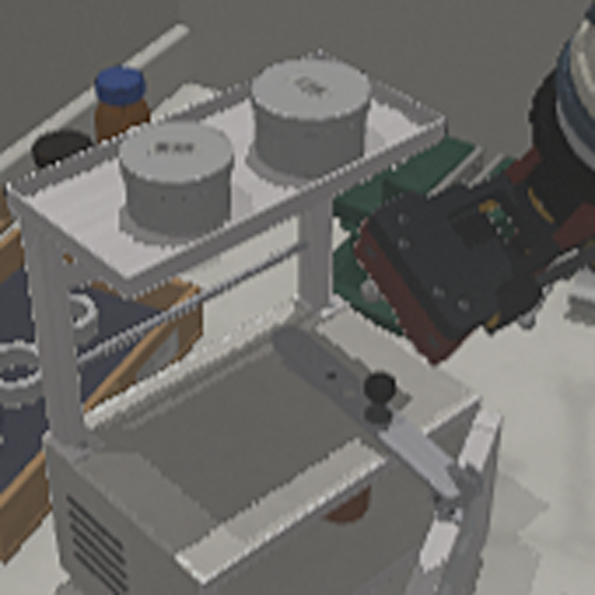

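```bash
python3 - <<'E'
from geo import *
import h,cv2
th,k,d1,d0=geo(-18.3,-32.7); K=np.array([459.5,-255,0]); pin=np.r_[491.8+28*d0[0],-267.2+28*d0[1],131]
for n,f in (("side8",3.5),("wrist8",7)):
    S=h.load(n)
    for L in (98,116,134,152): print(n,L,h.proj(S,[[K[0]+(L-70)*d1[0],K[1]+(L-70)*d1[1],136]])[0])
    print("pin top",h.proj(S,[pin+[0,0,14]])[0],"foot",pin)
a=cv2.imread("pics/wrist8.png")[160:260,270:370];cv2.imwrite("pics/wrist8z.png",cv2.resize(a,None,fx=6,fy=6,interpolation=cv2.INTER_CUBIC))
a=cv2.imread("pics/side8.png")[195:260,290:360];cv2.imwrite("pics/side8y.png",cv2.resize(a,None,fx=8,fy=8,interpolation=cv2.INTER_CUBIC))
E
```

```text
side8 98 [319.08 221.41]
side8 116 [313.91 216.83]
side8 134 [308.87 212.38]
side8 152 [303.96 208.03]
pin top [310.03 209.35] foot [ 515.36 -282.33  131.  ]
wrist8 98 [319.35 204.17]
wrist8 116 [318.59 215.8 ]
wrist8 134 [317.89 226.53]
wrist8 152 [317.24 236.45]
pin top [316.34 232.1 ] foot [ 515.36 -282.33  131.  ]
```

View pics/wrist8z.png

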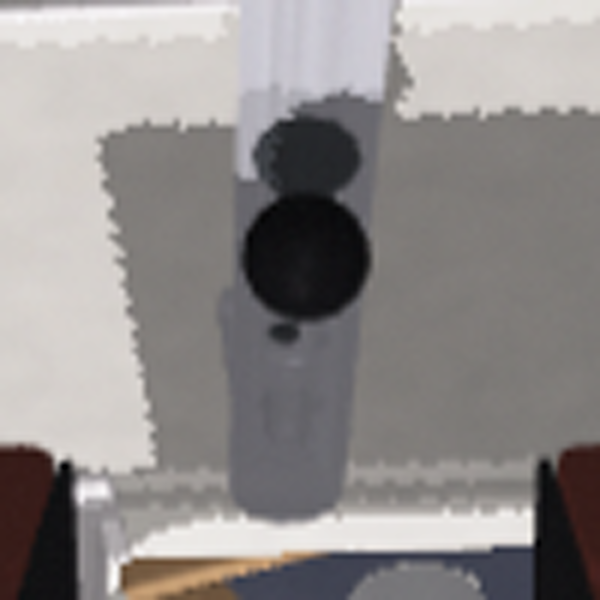

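View pics/side8y.png

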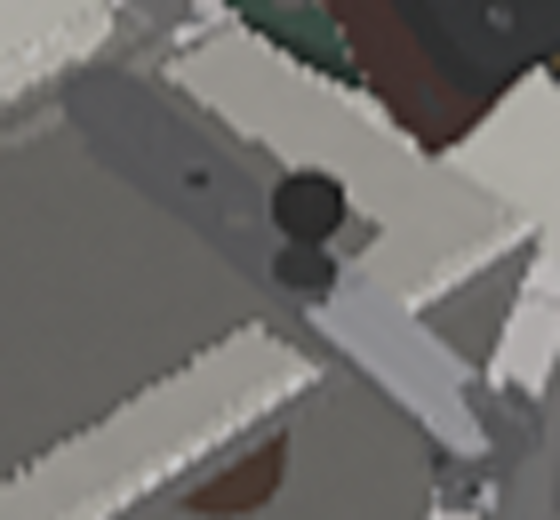

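```bash
python3 - <<'E'
import h,cv2,numpy as np
a,b=h.load("side0"),h.load("side8")
d=np.abs(a["color"].astype(int)-b["color"]).max(2)[125:185,250:330]; print("tin diff px",(d>25).sum())
from workcell import ctrl
o=ctrl.get_obs();print(o["t"],o["ft_force"]);print(ctrl.close_job())
E
```

```text
tin diff px 22
8.75 [ 0.03 -0.32 -0.66]
the job is handed in; nothing more can be done
None
```

I opened the vent to the third hole and handed the job in at about 8.8 s.

**What I did:** I gripped the ball knob leaning about 29° to the front. I lifted the stay clear of the pin, then drew the door open by moving the knob about 35 mm. I lowered the third hole over the pin, pressed the stay home, let go and backed off 110 mm.

**Last checks:**
- **Stay lies level:** the knob centre measures 159.7 mm above the bench, against 159.4 mm at the start.
- **Right hole:** the pin shows in the third hole in the wrist picture. The second hole shows empty in the side picture. The knob rests about 1 mm nearer the cabinet than I worked out, within the play of the hole.
- **Door:** it still stood open after I let go; working from the geometry, that is about 0.50 rad.
- **Tins:** they look the same in the side view before and after. Only 22 pixels changed in the tin area, and I did not look into those.
- **Specimens:** I did not measure them; I only saw part of one through the open door, and the gripper did not go near them.
- **Forces:** the highest wrist force I read was about 24 N, while pressing the stay down. It was near zero with the hand clear.

My first approach pose ran wrist joints 5 and 6 up against their range limits. I backed off to a smaller lean before touching anything.

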